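# Clear the deck and snap the new cover on, still pressing

## Task

Pick up the bench brush and, holding it, sweep the three broken cream pieces off the top of the white air cleaner onto the bench, without touching the pieces with the gripper; then lay the brush down on the bench. Take the blue cover by its rib and press its two prongs into the slots in the white top until it snaps home and lies flat all round, and finish while still holding it down with a firm push of about 10 N: do not let go or ease off at the end. Leave everything else on the bench where it is.

Things in the scene. Friction and masses are not known exactly. Their poses are not given: they have to be found in the camera images.
- unit_top (a point): Centre of the flat white top of the air cleaner, a box fixed to the bench: 140 mm (this point's x) by 200 mm (y), 55 mm high. The point is on the top surface, z up; the -x side faces the robot and has a green dot. Two slots at y = +51 and -51 mm take the cover's prongs. The grey grille between them is flat; nothing stands proud.
- cover_rib (a point): Middle of the grip rib of the loose blue cover (about 120 g). Rib 16 mm thick (x), 64 mm long (y), 35 mm high, on the middle of a plate 90 (x) by 130 (y) by 5 mm; the point is 15 mm below the rib's top and 20 mm above the plate's upper face. It starts upright, standing on its two prongs on the bench. Fits either way round.
- cover_seat (a point): Centre of the underside of the cover's plate, 25 mm below cover_rib, same axes; meets unit_top when home. Prongs below at y = +49 and -49 mm: 30 mm long (x), 6 mm thick (y), 24.5 mm deep, round feet, a round barb 3.5 mm proud on the outer face 18 mm down. Play in the slots about 2 mm each way.
- brush_grip (a point): Grip point of the loose bench brush (about 150 g), near its balance point, in its wooden back: 28 mm thick (y), 164 mm long (x), 24 mm high. The point is 11 mm below the back's top, 47 mm above the bristle ends. Bristle block under it 160 mm long, 25 mm thick, its middle 15 mm to +x. Round handle to 160 mm towards -x. Starts standing on its bristles.
- slot_l (a point): Centre of the mouth of the slot at y = +51 mm, in the white top, same axes as unit_top. 35 mm long (x), 14 mm wide (y), 37 mm deep. From its outer long side (away from the other slot) a black, round, spring-loaded catch sticks 5 mm in; its highest point is 4 mm and its axis 10 mm below the top. The prong's barb pushes it aside.
- slot_r (a point): Centre of the mouth of the other slot, at y = -51 mm; mirror image of slot_l.
- catch_l (a joint): How far the sprung catch of slot_l is pushed outward (m): 0 at rest, up to about 0.003 as a barb passes. Pressing the cover: the barbs meet the catches when the plate is 15 mm above the top, the push rises to 6-10 N and drops suddenly at 8 mm above; the cover is then drawn down to rest flat, and the catches keep it (1 mm of lift).
- catch_r (a joint): The same for the catch of slot_r.
- scrap1_mid (a point): Middle of a cream broken plastic piece, about 32 x 30 mm and 18 mm high with a ridge, 18 g, loose on the white top; the point is 8 mm above its underside.
- scrap2_mid (a point): Middle of a second cream piece, a block about 33 x 30 x 14 mm, 18 g, loose on the white top; the point is 8 mm above its underside.
- scrap3_mid (a point): Middle of a third cream piece, about 31 x 31 mm and 16 mm high with a stub, 18 g, loose on the white top; the point is 8 mm above its underside.
- mug: Bystander: white mug, 76 mm wide, 90 mm high; origin under its centre.
- tape: Bystander: yellow roll of tape lying flat, 84 mm wide, 24 mm high; origin under its centre.
- cleaner: Bystander: green bottle, 60 mm wide, 110 mm high; origin under its centre.
- screwjar: Bystander: amber jar with steel cap, 60 mm wide, 70 mm high; origin under its centre.
- driver: Bystander: red-handled screwdriver lying on the bench.
- spanner: Bystander: steel spanner lying on the bench.
- cardbox: Bystander: small cardboard box 110 x 80 x 60 mm; origin under its centre.
There are look-alikes about, which are no part of the job. Of the things that look like the part that bears cover_rib, take the one that is farthest from the robot's base at the start. What is shaped like the part that bears unit_top but red is not meant.

How it is judged:
On the way, in this order (a step that is already met when the one before it is completed fails the run):
1. the three broken pieces have been swept off the air cleaner's top while the brush is in the gripper (height (world z) of each of scrap1_mid, scrap2_mid, scrap3_mid below 0.045 m and contact force between the fingers and brush above 0.5 N), for 0.1 s.
2. the brush lies on the bench, out of the gripper (height (world z) of brush_grip below 0.055 m and contact force between the fingers and brush below 0.1 N and linear speed of brush below 0.05 m/s), for 0.1 s.
3. the cover has snapped down flat on the top (z of cover_seat in the frame of unit_top below 0.0025 m and horizontal distance between cover_seat and unit_top below 0.005 m and angle between the z axis of cover_seat and the z axis of unit_top, either way round below 0.04 rad), for 0.1 s.
At the end, for the whole second after the job is handed in: The cover is flat on the top (within 2.5 mm, centred within 5 mm, level within 0.04 rad), the gripper still on it and pressing it on with over 4 N; all three pieces are off the top (under 45 mm high); the brush lies still on the bench (grip point under 55 mm high), released (all of step 2 and all of step 3 and height (world z) of each of scrap1_mid, scrap2_mid, scrap3_mid below 0.045 m and contact force between cover and unit above 4 N and contact force between the fingers and cover above 2 N); the arm keeps its last pose, push and grip.
It fails at once if a bystander was moved by more than 30 mm or tipped over (distance of any of mug, tape, cleaner, screwjar, driver, spanner, cardbox from where it was at the start of the episode above 0.03 m or angle between any of mug, cleaner, screwjar, cardbox's own z axis and vertical above 0.5 rad).
It fails at once if the gripper touched a broken piece (contact force between any of the arm, the fingers and scrap1 above 0.5 N or contact force between any of the arm, the fingers and scrap2 above 0.5 N or contact force between any of the arm, the fingers and scrap3 above 0.5 N).
It also fails if it takes over 72 s, if anything falls off the work surface, if the arm or the gripper's body presses on something with over 40 N, if the wrist force passes 120 N, or if a joint passes its speed limit or range.

## Robot

A 7-joint arm with a two-finger parallel gripper is mounted at the origin on the work surface. World frame = base frame: x ahead of the robot, y to its left, z up, the work surface at z = 0. Lengths are in m, angles in rad, forces in N, time in s.
With the tool pointing down it reaches from about 0.4 to 0.85 m from the base axis. Payload 4.4 kg.
Tool frame: the origin (TCP) lies midway between the tips of the shut fingers; the grasp point (between the pads) lies 19 mm behind it; z points along the fingers, y is the direction in which the jaws open and shut (so a half turn about z gives the same grasp; the last joint's range is limited). The gripper opens to 94 mm and grips with 3 to 60 N. Pads are 16 mm wide; open, the fingers measure 119 mm over their backs; the gripper's body (75 mm by 177 mm) begins 78 mm behind the grasp point.
Start: joints at [1.231, 0.628, 0.038, 1.517, -0.027, 0.996, -0.02], TCP at [0.176, -0.626, 0.205] pointing down, gripper open.
Joint ranges: [-3.06, 3.06], [-0.37, 2.12], [-1.25, 1.32], [0.18, 2.47], [-1.1, 4.24], [0.23, 1.98], [-2.94, 2.94]. Speed limits (rad/s): [2.57, 2.57, 3.14, 3.14, 3.14, 3.14, 3.14].

## Interface

Orientations are given as a 3x3 rotation matrix whose columns are the frame's x, y, z axes.
In Python, from cell import telemetry, get_image, robot gives the robot as it stands. The module is installed in compiled form; this text tells all that it offers.
- The arm moves only by the tool move_arm, never from a script. Its arguments are lists of equal length, an entry for each row: "hand": the opening, from 0 (shut) to 1 (fully open); "linear": the shift along the tool's x, y, z in mm, a list of three; "rot": the turn, a rotation vector about the tool's x, y, z in rad, a list of three. In form: {"hand": [hand, ...], "linear": [[x, y, z], ...], "rot": [[ax, ay, az], ...]}. A call has exactly 5 rows; each row is the pose to reach, as a shift and turn from the pose commanded when the call began, along the tool's axes at that moment; what a row does not reach only later rows make up. A row lasts 1/8 s, in which the tool goes at most 62.5 mm and 10.7 degrees, less where a joint would pass 70% of its speed; a pose out of reach is approached as far as the arm can. A call with a gripper value outside its range is refused whole. The fingers move at their own pace and stop on an object; "squeeze" is the grip in N (left out, the last holds). Time passes only in rows, so rows that repeat a pose let the fingers close, or fill a call up. It gives the time, the measured TCP pose, the force and the opening at its end, in the units of the state.
- telemetry.state(): the state, without advancing time (a new reading comes with each control period).
- get_image(name): name is "side" or "top" or "wrist"; returns a dict with "pixels" (480x640x3 uint8, red, green, blue), "vfov" (degrees; the focal length in pixels is half the picture's height over the tangent of half this angle, whatever the lens; pixels are square), "cx", "cy" (the principal point, pixels), "k1" (the pictures are not rectified: a ray, as slopes to the right and down, at radius r is drawn at 1 + k1 r^2 times it, then the intrinsics apply), "T" (4x4, takes a point from camera to world coordinates). Camera axes: x right, y up, looking along -z (the intrinsics and any distortion apply to the point x, -y, -z); pixel columns grow to the right and rows downward; lengths in m; the calibration is good to about 2 mm. A picture is of the moment at which its call begins. There is no depth.
- robot.close_job(): hands the job in, once; it reports no verdict.
The state is a dict: "time": time; "qpos": joint angles; "qvel": joint speeds; "effort": joint torques, N m; "eef_pos": TCP position; "tool_rot": TCP orientation; "contact_force": force on the tool from outside, world axes, zero at the start; "wrist_torque": the same for the moment, N m; "grip_width": finger opening in m.
Only numpy, scipy, OpenCV 4.12 (cv2) and the standard library are available. Lean on these libraries where they do the work, as an engineer would, in place of code of your own. Each camera call takes 0.05 s, during which the arm holds its last target. There are 200 camera calls.

## Working session

There is one attempt and no reset: what is moved stays moved. The work goes in short steps, Python scripts to look and compute and a tool call to move; the robot and the scene stay as the last step left them, time stands still between calls to the robot, and variables do not carry over. Pictures are saved under pics/ and viewed, about 8 in all and at most 12, crops included, and the job is handed in when it is done.

Besides the shell and the picture viewer there is one more tool, called after "Emit:" as name(argument=value, ...) on one line, values as JSON. move_arm: Moves the arm, as the interface text tells. Its arguments: {"type":"object","properties":{"hand":{"type":"array"},"linear":{"type":"array"},"rot":{"type":"array"},"squeeze":{"type":"number"}},"required":["hand","linear","rot"]}

```bash
mkdir -p pics; cat > h.py <<'E'
import numpy as np, cv2, json
from cell import telemetry, get_image, robot
def cap(n,fn):
    d=get_image(n); cv2.imwrite(f'pics/{fn}.png',d['pixels'][...,::-1]); np.save(f'pics/{fn}.npy',d,allow_pickle=True); return d
def load(fn): return np.load(f'pics/{fn}.npy',allow_pickle=True).item()
def K(d):
    f=240/np.tan(np.radians(d['vfov'])/2); return f
def ray(d,u,v):
    f=K(d); a=np.array([(u-d['cx'])/f,(v-d['cy'])/f]); s=a.copy()
    for _ in range(20): s=a/(1+d['k1']*(s@s))
    T=np.array(d['T']); return T[:3,3],T[:3,:3]@np.array([s[0],-s[1],-1])
def atz(d,u,v,z):
    o,r=ray(d,u,v); return o+r*(z-o[2])/r[2]
def proj(d,p):
    T=np.array(d['T']); c=T[:3,:3].T@(np.array(p)-T[:3,3]); s=np.array([c[0],-c[1]])/-c[2]
    return K(d)*s*(1+d['k1']*(s@s))+[d['cx'],d['cy']]
def crop(fn,u0,v0,w,h,k,out): 
    im=cv2.imread(f'pics/{fn}.png')[v0:v0+h,u0:u0+w]; cv2.imwrite(f'pics/{out}.png',cv2.resize(im,None,fx=k,fy=k,interpolation=cv2.INTER_CUBIC))
def tool(p):  # world target TCP -> tool shift mm
    s=telemetry.state(); return np.round(np.array(s['tool_rot']).reshape(3,3).T@(np.array(p)-np.array(s['eef_pos']))*1000,1)
E
python3 - <<'E'
from h import *
np.set_printoptions(precision=4,suppress=True)
for n in('top','side'):
    d=cap(n,n+'1'); print(n,d['vfov'],d['cx'],d['cy'],d['k1'],np.array(d['T']))
s=telemetry.state(); print({k:np.round(v,3).tolist() for k,v in s.items()})
E
```

```text
top 55.65291415528612 318.3392816446837 239.06626880355904 0.002880552405870828 [[ 0.0251  0.9947 -0.0996  0.4051]
 [-0.9995  0.0269  0.0172 -0.003 ]
 [ 0.0198  0.0991  0.9949  1.0813]
 [ 0.      0.      0.      1.    ]]
side 45.96715256185391 321.22013583530156 244.97504167089338 -0.15887269230692247 [[ 0.9605  0.1817 -0.2108  0.1447]
 [-0.2781  0.6506 -0.7067 -1.1645]
 [ 0.0087  0.7374  0.6754  1.1792]
 [ 0.      0.      0.      1.    ]]
{'time': 0.1, 'qpos': [1.231, 0.629, 0.038, 1.518, -0.027, 0.996, -0.02], 'qvel': [-0.001, -0.003, -0.0, -0.003, -0.001, -0.0, -0.0], 'effort': [0.002, -55.079, 1.147, -18.712, -0.052, 0.019, 0.0], 'eef_pos': [0.176, -0.625, 0.205], 'tool_rot': [[0.963, 0.27, -0.0], [0.27, -0.963, 0.002], [-0.0, -0.002, -1.0]], 'contact_force': [0.338, 0.469, -0.472], 'wrist_torque': [-0.005, 0.084, -0.002], 'grip_width': 0.094}
```

View pics/top1.png

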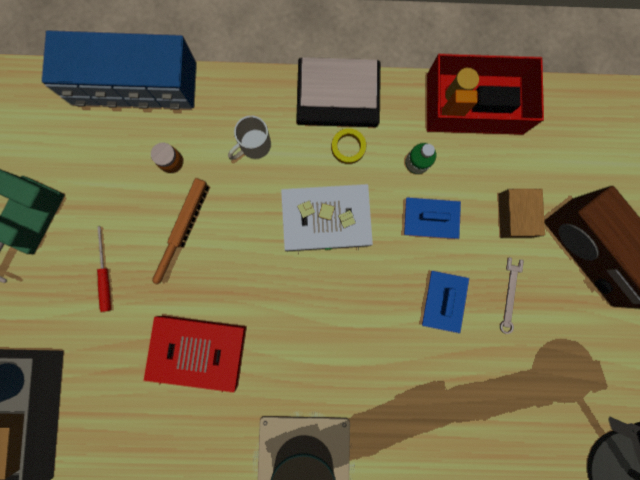

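View pics/side1.png

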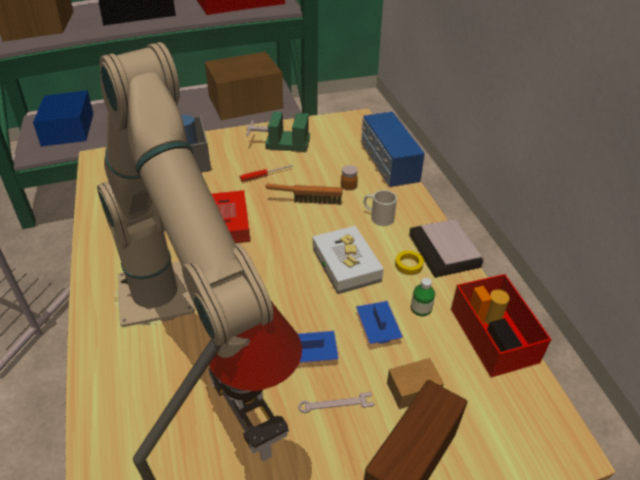

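Cover candidates: blue plate at top-picture (432,217) and blue plate at (446,302). The first is farther from the base at about (303,480), so I take it. The red box at (195,353) is the look-alike unit, and the white one at (327,217) is meant. The brush is at (180,230). One close crop to check.

```bash
python3 - <<'E'
from h import *
im=cv2.imread('pics/top1.png')
a=cv2.resize(im[175:260,275:470],None,fx=4,fy=4,interpolation=cv2.INTER_CUBIC)
b=cv2.resize(im[170:290,145:215],None,fx=2,fy=2,interpolation=cv2.INTER_CUBIC)
c=cv2.resize(im[260:340,410:480],None,fx=3,fy=3,interpolation=cv2.INTER_CUBIC)
o=np.zeros((600,780,3),np.uint8); o[:340]=a; o[350:590,:140]=b; o[350:590,200:410]=c
cv2.imwrite('pics/c1.png',o)
E
```

```text
(no output)
```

View pics/c1.png

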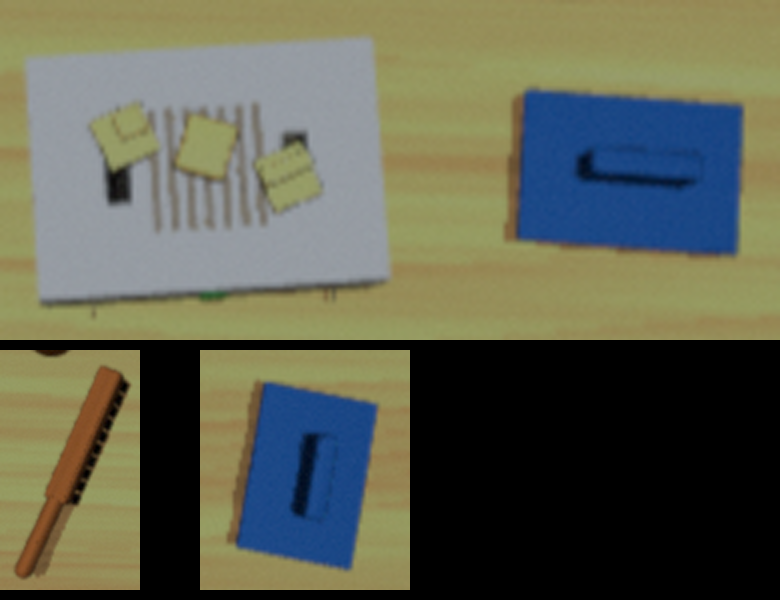

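The crop shows the upright blue plate with its rib at (640,165), the white top with slots at (118,182) and (295,140), and three pieces. It also shows the brush back from about (57,500) to (112,370), with the handle end at (23,575).

```bash
python3 - <<'E'
from h import *
np.set_printoptions(precision=4,suppress=True)
d=load('top1')
A=lambda u,v,z:atz(d,275+u/4,175+v/4,z)
B=lambda u,v,z:atz(d,145+u/2,170+(v-350)/2,z)
def rep(n,P):
    P=np.array(P); print(n,P[:,:2].tolist(),'mid',P.mean(0), 'edges',np.linalg.norm(np.diff(P,axis=0,append=P[:1]),axis=1))
rep('unit',[A(*p,.055) for p in [(26,57),(371,38),(389,278),(40,300)]])
rep('slots',[A(*p,.055) for p in [(118,182),(295,142)]])
rep('plate',[A(*p,.0295) for p in [(526,90),(742,104),(737,254),(518,240)]])
rep('ribtop',[A(*p,.0645) for p in [(592,147),(704,152),(698,183),(588,178)]])
rep('brush',[B(*p,.058) for p in [(100,367),(124,374),(68,504),(46,496)]]+[B(23,577,.045)])
rep('scr',[A(*p,.067) for p in [(125,135),(207,147),(288,177)]])
# green dot
rep('c2',[atz(d,410+u/3-200/3,260+(v-350)/3,.0295) for u,v in [(262,381),(377,405),(351,569),(237,546)]])
E
```

```text
unit [[0.6202214650575695, 0.0665362045782901], [0.637112269852357, -0.13119587753979153], [0.49880921636218495, -0.14341769863367304], [0.48103650528786673, 0.05402989799917764]] mid [ 0.5593 -0.0385  0.055 ] edges [0.1985 0.1388 0.1982 0.1397]
slots [[0.5495100472328609, 0.011884279460328124], [0.5753829341728017, -0.08854450603890728]] mid [ 0.5624 -0.0383  0.055 ] edges [0.1037 0.1037]
plate [[0.6144194749166025, -0.22626662451886853], [0.6097188834695961, -0.35411923436969656], [0.5206919417711113, -0.35064199452641864], [0.5254329948486525, -0.22209617697122752]] mid [ 0.5676 -0.2883  0.0295] edges [0.1279 0.0891 0.1286 0.0891]
ribtop [[0.575704933574559, -0.25663435455303624], [0.5746304485494729, -0.3205524708741494], [0.5567501602822517, -0.31706086227025304], [0.5578698568583088, -0.254396892573853]] mid [ 0.5662 -0.2872  0.0645] edges [0.0639 0.0182 0.0627 0.018 ]
brush [[0.6386963843341017, 0.2639480827755336], [0.6313960015957997, 0.23634687851127106], [0.4812600589285071, 0.2915369391791991], [0.4896038440440599, 0.31655992157397017], [0.3985131014111333, 0.3410432519920555]] mid [0.5279 0.2899 0.0554] edges [0.0286 0.16   0.0264 0.0952 0.2526]
scr [[0.5746685865331208, 0.008516490971179434], [0.5691346733894194, -0.0378976118322322], [0.5533317415369229, -0.08396159220877408]] mid [ 0.5657 -0.0378  0.067 ] edges [0.0467 0.0487 0.0949]
c2 [[0.44461574456032416, -0.28352010058533256], [0.42839138288117834, -0.37283173202897224], [0.3030252425069682, -0.3518261912935896], [0.31828693832704447, -0.26437280548431474]] mid [ 0.3736 -0.3181  0.0295] edges [0.0908 0.1271 0.0888 0.1278]
```

```bash
cat >> h.py <<'E'
from scipy.spatial.transform import Rotation as R
def Rd(yaw): c,s=np.cos(yaw),np.sin(yaw); return np.array([[c,s,0],[s,-c,0],[0,0,-1.]])
def goal(p,yaw,base=None):
    s=telemetry.state(); R0,p0=(np.array(s['tool_rot']).reshape(3,3),np.array(s['eef_pos'])) if base is None else (Rd(base[1]),np.array(base[0]))
    print('lin',np.round(R0.T@(np.array(p)-p0)*1000,1).tolist(),'rot',np.round(R.from_matrix(R0.T@Rd(yaw)).as_rotvec(),3).tolist())
E
python3 - <<'E'
from h import *
d=load('top1')
print('mug',atz(d,252,130,.09),'mughandle',atz(d,233,157,.045),'bottle',atz(d,428,150,.11),'tape',atz(d,349,145,.024),'jar',atz(d,162,154,.07))
goal((.5,-.25,.30),1.2)
goal((.546,.282,.20),2.796,((.5,-.25,.3),1.2))
E
```

```text
mug [0.74558574 0.13450158 0.09      ] mughandle [0.69510423 0.18220089 0.045     ] bottle [ 0.70576774 -0.2560113   0.11      ] tape [ 0.73878439 -0.08880392  0.024     ] jar [0.69008993 0.33788954 0.07      ]
lin [413.8, -273.7, -94.9] rot [-0.002, -0.001, -0.926]
lin [512.5, -149.9, 100.0] rot [-0.0, -0.0, -1.596]
```

Emit:
move_arm(hand=[1,1,1,1,1], linear=[[30,-20,-60],[80,-60,-80],[130,-90,-95],[180,-120,-95],[230,-150,-95]], rot=[[0,0,-0.1],[0,0,-0.2],[0,0,-0.35],[0,0,-0.45],[0,0,-0.55]])

```text
time: 0.72
eef_pos: [0.3578, -0.4176, 0.3007]
tool_rot: [[0.677, 0.736, 0.0], [0.736, -0.677, -0.0], [-0.0, 0.001, -1.0]]
contact_force: [0.2, -0.2, 0.0]
grip_width: 0.0939
```

```bash
python3 - <<'E'
from h import *
goal((.5,-.25,.30),1.2)
goal((.546,.282,.20),2.796,((.5,-.25,.3),1.2))
print(np.round(telemetry.state()['qpos'],3))
E
```

```text
lin [219.6, -8.8, 0.7] rot [0.001, 0.0, -0.373]
lin [512.5, -149.9, 100.0] rot [-0.0, -0.0, -1.596]
[ 0.909  0.389 -0.142  1.665  0.06   1.091  0.007]
```

Emit:
move_arm(hand=[1,1,1,1,1], linear=[[55,-2,0],[110,-5,0],[165,-7,0],[220,-9,0],[255,-50,0]], rot=[[0,0,-0.1],[0,0,-0.2],[0,0,-0.3],[0,0,-0.45],[0,0,-0.6]])

```text
time: 1.35
eef_pos: [0.4956, -0.1961, 0.2997]
tool_rot: [[0.14, 0.99, 0.001], [0.99, -0.14, 0.001], [0.001, 0.001, -1.0]]
contact_force: [-0.9, 1.6, 0.7]
grip_width: 0.094
```

```bash
python3 - <<'E'
from h import *
goal((.546,.282,.20),2.796)
print(np.round(telemetry.state()['qpos'],3))
E
```

```text
lin [480.3, -17.3, 100.3] rot [0.002, -0.001, -1.366]
[ 0.574  0.377 -0.353  1.706  0.143  1.084  0.036]
```

Emit:
move_arm(hand=[1,1,1,1,1], linear=[[55,-2,0],[110,-5,0],[165,-7,0],[220,-9,0],[280,-10,0]], rot=[[0,0,-0.15],[0,0,-0.3],[0,0,-0.45],[0,0,-0.6],[0,0,-0.75]])

```text
time: 1.98
eef_pos: [0.5242, 0.0813, 0.3003]
tool_rot: [[-0.57, 0.822, -0.0], [0.822, 0.57, -0.001], [-0.0, -0.001, -1.0]]
contact_force: [0.3, 0.2, 0.2]
grip_width: 0.0943
```

```bash
python3 - <<'E'
from h import *
goal((.546,.282,.20),2.796)
print(np.round(telemetry.state()['qpos'],3))
E
```

```text
lin [152.5, 132.4, 100.2] rot [-0.001, 0.0, -0.619]
[ 0.208  0.405 -0.598  1.706  0.251  1.109  0.141]
```

Emit:
move_arm(hand=[1,1,1,1,1], linear=[[45,40,30],[90,80,60],[130,115,90],[152,132,100],[152,132,100]], rot=[[0,0,-0.15],[0,0,-0.3],[0,0,-0.45],[0,0,-0.61],[0,0,-0.62]])

```text
time: 2.6
eef_pos: [0.5449, 0.2834, 0.1986]
tool_rot: [[-0.942, 0.336, -0.004], [0.336, 0.942, 0.001], [0.004, -0.0, -1.0]]
contact_force: [0.5, -0.1, 0.2]
grip_width: 0.0942
```

```bash
python3 - <<'E'
from h import *
goal((.546,.282,.031),2.796)
print(np.round(telemetry.state()['qpos'],3))
d=cap('wrist','w1')
for p in [(.546,.282,.047),(.635,.250,.058),(.4854,.304,.058)]: print(proj(d,p))
E
```

```text
lin [-2.2, -0.9, 167.6] rot [-0.0, -0.004, 0.003]
[-0.11   0.668 -0.699  1.614  0.477  1.039  0.279]
[315.95874222 225.40677804]
[315.57833453 316.99352869]
[316.43540628 159.15472501]
```

View pics/w1.png

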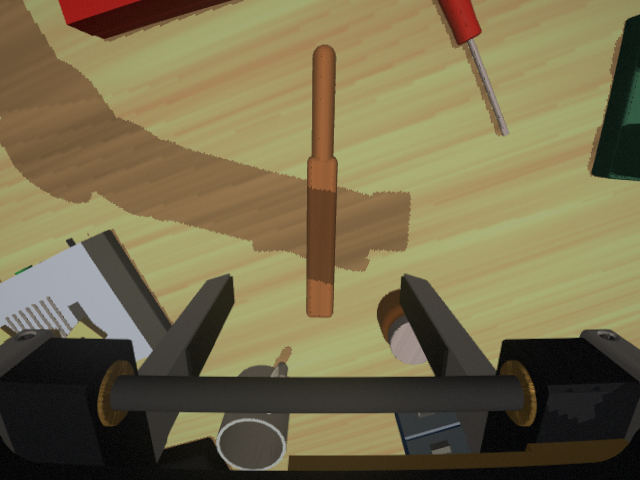

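The wrist view shows the brush midway between the open fingers. Its back runs from (322,158) to (319,317), 3–4 mm to the right of my estimate.

Emit:
move_arm(hand=[1,1,1,1,1], linear=[[-1,2,50],[-2,3,100],[-2,3,145],[-2,3,167],[-2,3,167]], rot=[[0,-0.004,0],[0,-0.004,0.003],[0,-0.004,0.003],[0,-0.004,0.003],[0,-0.004,0.003]])

```text
time: 3.28
eef_pos: [0.5496, 0.2798, 0.0324]
tool_rot: [[-0.938, 0.346, 0.002], [0.346, 0.938, -0.004], [-0.003, -0.003, -1.0]]
contact_force: [0.7, 0.2, 0.1]
grip_width: 0.094
```

Emit:
move_arm(hand=[0,0,0,0,0], linear=[[0,0,0],[0,0,0],[0,0,0],[0,0,0],[0,0,0]], rot=[[0,0,0],[0,0,0],[0,0,0],[0,0,0],[0,0,0]], squeeze=40)

```text
time: 3.9
eef_pos: [0.5498, 0.2826, 0.0336]
tool_rot: [[-0.939, 0.344, 0.004], [0.344, 0.939, -0.001], [-0.004, 0.0, -1.0]]
contact_force: [0.0, -0.8, 0.5]
grip_width: 0.0474
```

Emit:
move_arm(hand=[0,0,0,0,0], linear=[[0,0,0],[0,0,0],[0,0,-50],[0,0,-100],[0,0,-150]], rot=[[0,0,0],[0,0,0],[0,0,0],[0,0,0],[0,0,0]])

```text
time: 4.53
eef_pos: [0.5488, 0.2823, 0.1845]
tool_rot: [[-0.939, 0.343, 0.003], [0.343, 0.939, -0.002], [-0.003, -0.001, -1.0]]
contact_force: [1.2, -0.9, -1.5]
grip_width: 0.0286
```

```bash
python3 - <<'E'
from h import *
yu=.087; c,s=np.cos(yu),np.sin(yu); U=np.array([.5593,-.0385])
w=lambda x,y:U+[c*x-s*y,s*x+c*y]
p=w(62,15) if 0 else w(.062,.012)
print(p); goal((*p,.18),yu+np.pi/2); print(telemetry.state()['eef_pos'])
E
```

```text
[ 0.62002283 -0.02115819]
lin [-171.1, -260.6, 5.3] rot [0.001, 0.003, 1.133]
[0.54877165 0.28234452 0.18454708]
```

Emit:
move_arm(hand=[0,0,0,0,0], linear=[[-25,-40,0],[-55,-85,0],[-85,-130,0],[-115,-175,3],[-145,-220,5]], rot=[[0,0,0.16],[0,0,0.33],[0,0,0.5],[0,0,0.67],[0,0,0.84]])

```text
time: 5.15
eef_pos: [0.6096, 0.0244, 0.1787]
tool_rot: [[-0.366, 0.931, 0.003], [0.931, 0.366, -0.002], [-0.003, 0.002, -1.0]]
contact_force: [0.9, 0.6, -1.6]
grip_width: 0.0283
```

```bash
python3 - <<'E'
from h import *
goal((.620,-.021,.18),.087+np.pi/2); print(telemetry.state()['contact_force'])
E
```

```text
lin [-46.1, -6.9, -1.2] rot [0.003, 0.002, 0.287]
[ 0.85362605  0.6255192  -1.61180127]
```

Emit:
move_arm(hand=[0,0,0,0,0], linear=[[-23,-4,0],[-46,-7,0],[-46,-7,0],[-46,-7,30],[-46,-7,50]], rot=[[0,0,0.14],[0.003,0.002,0.287],[0.003,0.002,0.287],[0.003,0.002,0.287],[0.003,0.002,0.287]])

```text
time: 5.78
eef_pos: [0.6195, -0.0171, 0.1281]
tool_rot: [[-0.098, 0.995, -0.001], [0.995, 0.098, 0.001], [0.001, -0.001, -1.0]]
contact_force: [0.2, -0.2, -1.4]
grip_width: 0.0279
```

```bash
python3 - <<'E'
from h import *
s=telemetry.state();print(np.round(s['eef_pos'],4))
goal((.620,-.021,.092),.087+np.pi/2)
d=cap('side','s2'); crop('s2',280,150,160,150,4,'s2c')
E
```

```text
[ 0.6195 -0.0171  0.1281]
lin [-4.0, 0.2, 36.1] rot [-0.001, -0.001, 0.011]
```

View pics/s2c.png

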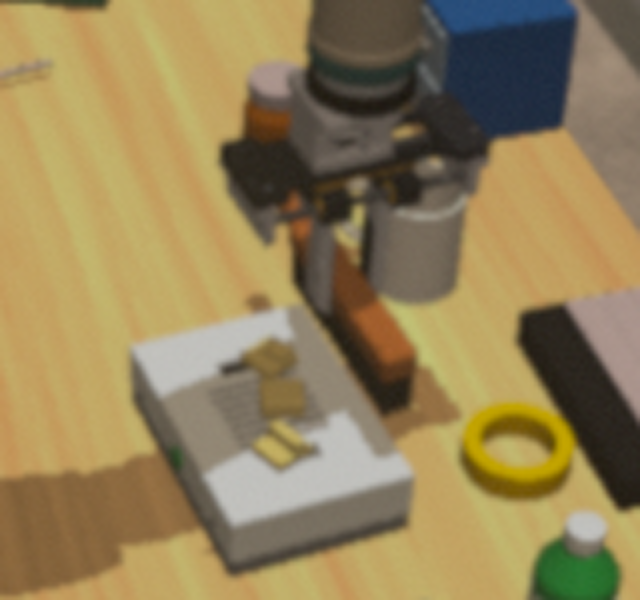

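Emit:
move_arm(hand=[0,0,0,0,0], linear=[[-4,0,20],[-4,0,36],[-4,0,37],[-4,-8,37],[-4,-23,37]], rot=[[0,0,0.01],[0,0,0.01],[0,0,0.01],[0,0,0.01],[0,0,0.01]])

```text
time: 6.45
eef_pos: [0.5983, -0.0248, 0.093]
tool_rot: [[-0.084, 0.997, 0.002], [0.997, 0.084, 0.0], [0.0, 0.002, -1.0]]
contact_force: [-0.6, -0.8, -1.7]
grip_width: 0.028
```

Emit:
move_arm(hand=[0,0,0,0,0], linear=[[0,-16,0],[0,-32,0],[0,-48,0],[0,-64,0],[0,-80,0]], rot=[[0,0,0],[0,0,0],[0,0,0],[0,0,0],[0,0,0]])

```text
time: 7.08
eef_pos: [0.5182, -0.0317, 0.0932]
tool_rot: [[-0.083, 0.997, 0.003], [0.997, 0.083, -0.0], [-0.0, 0.002, -1.0]]
contact_force: [0.4, 0.6, -1.2]
grip_width: 0.0282
```

```bash
python3 - <<'E'
from h import *
d=cap('side','s3'); crop('s3',280,150,160,150,4,'s3c')
E
```

```text
(no output)
```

View pics/s3c.png

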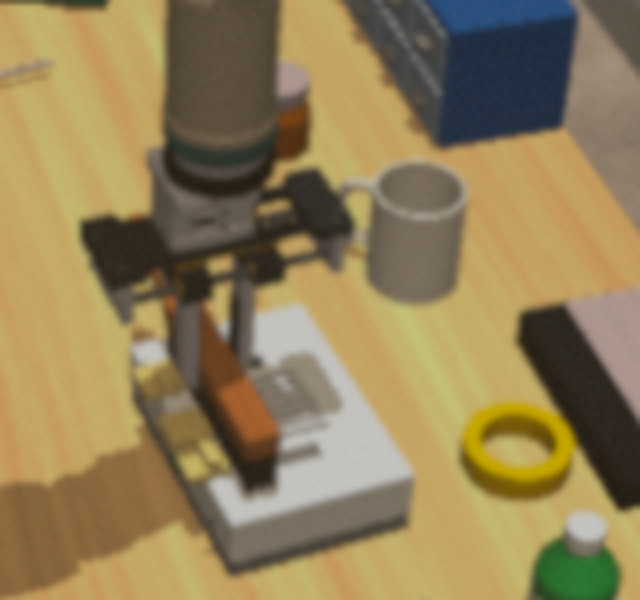

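Emit:
move_arm(hand=[0,0,0,0,0], linear=[[0,-14,0],[0,-28,0],[0,-42,0],[0,-54,0],[0,-62,0]], rot=[[0,0,0],[0,0,0],[0,0,0],[0,0,0],[0,0,0]])

```text
time: 7.75
eef_pos: [0.4557, -0.0371, 0.0921]
tool_rot: [[-0.083, 0.997, 0.0], [0.997, 0.083, -0.0], [-0.0, 0.0, -1.0]]
contact_force: [-0.1, 0.6, -1.6]
grip_width: 0.0276
```

Emit:
move_arm(hand=[0,0,0,0,0], linear=[[0,0,0],[0,0,-40],[0,20,-90],[0,70,-90],[0,115,-90]], rot=[[0,0,0],[0,0,0],[0,0,0],[0,0,0],[0,0,0]])

```text
time: 8.38
eef_pos: [0.5737, -0.0276, 0.1834]
tool_rot: [[-0.082, 0.997, 0.004], [0.997, 0.082, -0.0], [-0.001, 0.004, -1.0]]
contact_force: [0.4, -0.4, -0.6]
grip_width: 0.0278
```

```bash
python3 - <<'E'
from h import *
cap('side','s4'); crop('s4',240,150,200,150,4,'s4c')
goal((.5498,.2826,.18),2.796)
E
```

```text
lin [310.4, -4.8, 3.4] rot [0.01, 0.005, -1.143]
```

View pics/s4c.png

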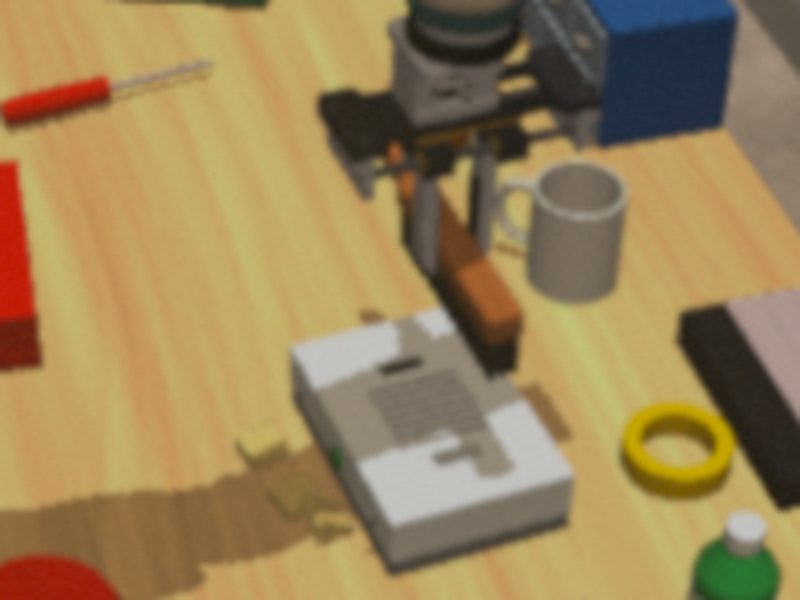

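All three pieces lie on the bench in front of the unit, at crop (260,445), (300,495) and (330,522), and the top is clear. Next I return the brush.

Emit:
move_arm(hand=[0,0,0,0,0], linear=[[50,0,0],[105,-2,2],[160,-3,3],[220,-4,3],[275,-5,3]], rot=[[0,0,-0.17],[0,0,-0.35],[0,0,-0.53],[0,0,-0.71],[0.005,0.003,-0.89]])

```text
time: 9.05
eef_pos: [0.543, 0.2484, 0.1791]
tool_rot: [[-0.83, 0.558, -0.005], [0.558, 0.83, 0.001], [0.004, -0.002, -1.0]]
contact_force: [1.0, 0.1, -2.3]
grip_width: 0.028
```

```bash
python3 - <<'E'
from h import *
goal((.5498,.2826,.0345),2.796)
E
```

```text
lin [12.8, 32.5, 144.6] rot [-0.002, -0.005, -0.246]
```

Emit:
move_arm(hand=[0,0,0,0,0], linear=[[6,16,40],[13,32,80],[13,32,115],[13,32,135],[13,32,144]], rot=[[0,-0.003,-0.13],[-0.002,-0.005,-0.246],[-0.002,-0.005,-0.246],[-0.002,-0.005,-0.246],[-0.002,-0.005,-0.246]])

```text
time: 9.68
eef_pos: [0.5498, 0.2795, 0.0341]
tool_rot: [[-0.939, 0.345, -0.001], [0.345, 0.939, -0.001], [0.0, -0.001, -1.0]]
contact_force: [0.2, -0.0, -1.2]
grip_width: 0.0281
```

Emit:
move_arm(hand=[0,0,0.15,0.4,1], linear=[[0,0,1],[0,0,1],[0,0,1],[0,0,1],[0,0,1]], rot=[[0,0,0],[0,0,0],[0,0,0],[0,0,0],[0,0,0]])

```text
time: 10.3
eef_pos: [0.5501, 0.2801, 0.0346]
tool_rot: [[-0.939, 0.345, 0.001], [0.345, 0.939, -0.0], [-0.001, 0.0, -1.0]]
contact_force: [0.7, -0.2, -0.6]
grip_width: 0.044
```

Emit:
move_arm(hand=[1,1,1,1,1], linear=[[0,0,0],[0,0,0],[0,0,-30],[0,0,-90],[0,0,-150]], rot=[[0,0,0],[0,0,0],[0,0,0],[0,0,0],[0,0,0]])

```text
time: 10.92
eef_pos: [0.5494, 0.2799, 0.1854]
tool_rot: [[-0.939, 0.344, -0.001], [0.344, 0.939, -0.001], [0.001, -0.001, -1.0]]
contact_force: [1.0, 0.1, -0.1]
grip_width: 0.0928
```

```bash
python3 - <<'E'
from h import *
print(np.round(telemetry.state()['qpos'],3))
goal((.52,.0,.25),1.7)
goal((.567,-.288,.20),1.534,((.52,.0,.25),1.7))
E
```

```text
[-0.098  0.69  -0.712  1.623  0.509  1.023  0.251]
lin [-68.7, -273.0, -64.4] rot [-0.001, -0.0, 1.09]
lin [-291.7, 9.5, 50.0] rot [0.0, 0.0, 0.166]
```

Emit:
move_arm(hand=[1,1,1,1,1], linear=[[-12,-50,-15],[-25,-100,-30],[-38,-150,-45],[-50,-200,-60],[-62,-250,-64]], rot=[[0,0,0.17],[0,0,0.35],[0,0,0.53],[0,0,0.71],[0,0,0.89]])

```text
time: 11.55
eef_pos: [0.5221, 0.0225, 0.2494]
tool_rot: [[-0.318, 0.948, 0.002], [0.948, 0.318, -0.0], [-0.001, 0.002, -1.0]]
contact_force: [0.4, 0.4, -0.5]
grip_width: 0.094
```

```bash
python3 - <<'E'
from h import *
goal((.567,-.288,.20),1.534)
E
```

```text
lin [-308.7, -56.1, 49.6] rot [0.002, 0.001, 0.36]
```

Emit:
move_arm(hand=[1,1,1,1,1], linear=[[-60,-10,0],[-120,-20,0],[-180,-32,0],[-240,-43,20],[-300,-54,40]], rot=[[0,0,0.1],[0,0,0.2],[0,0,0.3],[0,0,0.36],[0,0,0.36]])

```text
time: 12.18
eef_pos: [0.5676, -0.276, 0.2094]
tool_rot: [[0.031, 1.0, 0.001], [1.0, -0.031, -0.001], [-0.001, 0.001, -1.0]]
contact_force: [1.4, 0.5, 0.5]
grip_width: 0.0941
```

Emit:
move_arm(hand=[1,1,1,1,1], linear=[[-9,-2,10],[-9,-2,10],[-9,-2,10],[-9,-2,10],[-9,-2,10]], rot=[[0,0,0],[0,0,0],[0,0,0],[0,0,0],[0,0,0]])

```text
time: 12.8
eef_pos: [0.5655, -0.2822, 0.2002]
tool_rot: [[0.029, 1.0, 0.001], [1.0, -0.029, -0.001], [-0.001, 0.001, -1.0]]
contact_force: [-0.8, -1.0, 0.8]
grip_width: 0.094
```

```bash
python3 - <<'E'
from h import *
goal((.567,-.288,.20),1.534)
d=cap('wrist','w2'); cv2.imwrite('pics/w2.png',d['pixels'][...,::-1])
c,s=np.cos(-.037),np.sin(-.037)
for x,y,z in [(8,32,64.5),(8,-32,64.5),(-8,-32,64.5),(-8,32,64.5),(45,65,29.5),(45,-65,29.5),(-45,-65,29.5),(-45,65,29.5)]:
    x,y,z=x/1e3,y/1e3,z/1e3; print(x,y,np.round(proj(d,(.567+c*x-s*y,-.288+s*x+c*y,z)),1))
E
```

```text
lin [-5.8, 1.7, 0.2] rot [0.001, 0.001, 0.007]
0.008 0.032 [327.4 199.3]
0.008 -0.032 [326.2 264.8]
-0.008 -0.032 [309.6 264.7]
-0.008 0.032 [309.9 199.2]
0.045 0.065 [364.3 160.3]
0.045 -0.065 [358.6 281.8]
-0.045 -0.065 [276.2 281.1]
-0.045 0.065 [273.1 159.5]
```

View pics/w2.png

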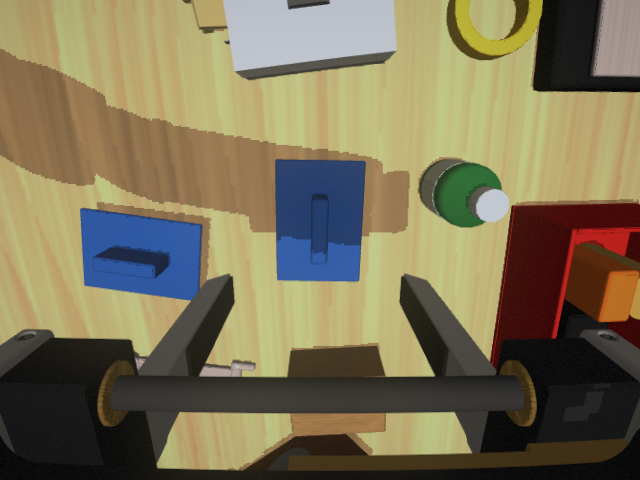

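The cover seen from the wrist has plate corners at (276,160), (365,160), (359,281) and (277,281), within 1–3 px of prediction. Before grasping, I take a close wrist look at the unit's slots from the same height.

Emit:
move_arm(hand=[1,1,1,1,1], linear=[[60,0,0],[120,0,0],[180,0,0],[240,-13,0],[240,-13,0]], rot=[[0,0,0],[0,0,-0.05],[0,0,-0.1],[0,0,-0.12],[0,0,-0.12]])

```text
time: 13.48
eef_pos: [0.5588, -0.0359, 0.2002]
tool_rot: [[-0.099, 0.995, 0.001], [0.995, 0.099, 0.002], [0.002, 0.001, -1.0]]
contact_force: [0.0, -0.5, 0.1]
grip_width: 0.0939
```

Emit:
move_arm(hand=[1,1,1,1,1], linear=[[0,0,0],[0,0,0],[0,0,0],[0,0,0],[0,0,0]], rot=[[0,0,0],[0,0,0],[0,0,0],[0,0,0],[0,0,0]])

```text
time: 14.1
eef_pos: [0.5594, -0.0432, 0.1992]
tool_rot: [[-0.088, 0.996, 0.0], [0.996, 0.088, -0.001], [-0.001, 0.0, -1.0]]
contact_force: [-0.1, 0.1, 0.6]
grip_width: 0.0938
```

```bash
python3 - <<'E'
from h import *
d=cap('wrist','w3'); crop('w3',210,90,215,200,3,'w3c')
t=telemetry.state();print(t['eef_pos'])
c,s=np.cos(.087),np.sin(.087)
for x,y in [(70,100),(70,-100),(-70,-100),(-70,100),(0,51),(0,-51)]:
    x,y=x/1e3,y/1e3; q=proj(d,(.5593+c*x-s*y,-.0385+s*x+c*y,.055)); print(x,y,np.round(q,1),np.round((q-[210,90])*3))
E
```

```text
[ 0.55940637 -0.04305536  0.19926782]
0.07 0.1 [396.7 110.1] [560.  60.]
0.07 -0.1 [383.8 313.5] [521. 671.]
-0.07 -0.1 [249.5 313.2] [119. 670.]
-0.07 0.1 [238.  109.6] [84. 59.]
0.0 0.051 [317.2 165.8] [322. 227.]
0.0 -0.051 [316.8 269.7] [321. 539.]
```

View pics/w3c.png

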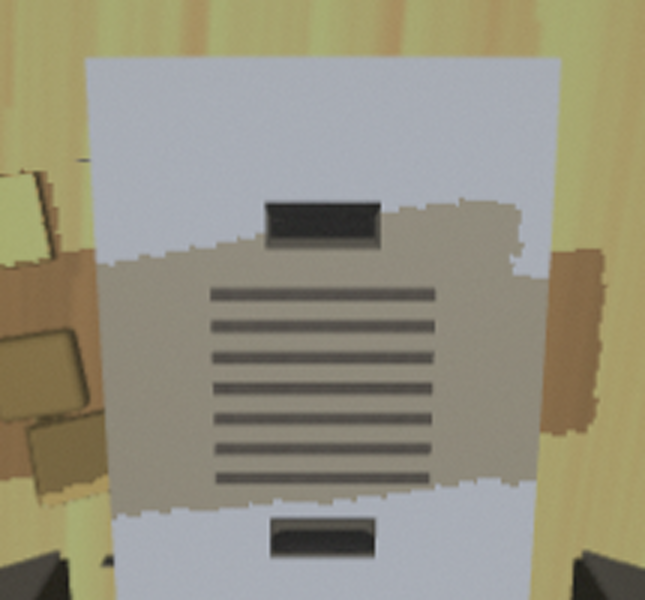

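Slots measured at crop (323,225) and (323,537), against predictions of (322,227) and (321,539). The two cameras agree to under 1 mm. Back to the cover.

```bash
python3 - <<'E'
from h import *
goal((.568,-.2878,.12),1.534)
E
```

```text
lin [-244.5, -13.1, 79.4] rot [0.0, 0.001, 0.125]
```

Emit:
move_arm(hand=[1,1,1,1,1], linear=[[-60,-3,0],[-120,-6,0],[-180,-9,30],[-235,-13,60],[-244,-13,79]], rot=[[0,0,0.03],[0,0,0.06],[0,0,0.1],[0,0,0.125],[0,0.001,0.125]])

```text
time: 14.78
eef_pos: [0.5662, -0.2925, 0.1186]
tool_rot: [[0.043, 0.999, -0.002], [0.999, -0.043, -0.002], [-0.002, -0.002, -1.0]]
contact_force: [-0.8, -0.2, -0.7]
grip_width: 0.0942
```

Emit:
move_arm(hand=[0.6,0.6,0.6,0.6,0.6], linear=[[0,0,0],[0,0,0],[0,0,0],[0,0,0],[0,0,0]], rot=[[0,0,0],[0,0,0],[0,0,0],[0,0,0],[0,0,0]])

```text
time: 15.4
eef_pos: [0.5685, -0.2867, 0.121]
tool_rot: [[0.035, 0.999, 0.001], [0.999, -0.035, 0.0], [0.0, 0.001, -1.0]]
contact_force: [-0.1, -0.8, -0.5]
grip_width: 0.0564
```

```bash
python3 - <<'E'
from h import *
goal((.568,-.2878,.035),1.534)
E
```

```text
lin [-1.1, -0.5, 86.0] rot [0.001, -0.0, 0.001]
```

Emit:
move_arm(hand=[0.6,0.6,0.6,0.6,0.6], linear=[[-1,-0.5,30],[-1,-0.5,60],[-1,-0.5,80],[-1,-0.5,86],[-1,-0.5,86]], rot=[[0,0,0],[0,0,0],[0,0,0],[0,0,0],[0,0,0]])

```text
time: 16.02
eef_pos: [0.5679, -0.288, 0.0346]
tool_rot: [[0.036, 0.999, 0.0], [0.999, -0.036, 0.0], [0.0, 0.0, -1.0]]
contact_force: [-0.3, -0.3, 0.6]
grip_width: 0.0566
```

Emit:
move_arm(hand=[0,0,0,0,0], linear=[[0,0,0],[0,0,0],[0,0,0],[0,0,0],[0,0,0]], rot=[[0,0,0],[0,0,0],[0,0,0],[0,0,0],[0,0,0]], squeeze=55)

```text
time: 16.65
eef_pos: [0.5677, -0.2881, 0.0346]
tool_rot: [[0.036, 0.999, 0.0], [0.999, -0.036, 0.0], [0.0, 0.0, -1.0]]
contact_force: [-0.1, 0.1, 1.4]
grip_width: 0.0159
```

Emit:
move_arm(hand=[0,0,0,0,0], linear=[[0,0,0],[0,0,-30],[0,0,-70],[0,0,-110],[0,0,-110]], rot=[[0,0,0],[0,0,0],[0,0,0],[0,0,0],[0,0,0]])

```text
time: 17.27
eef_pos: [0.5698, -0.2888, 0.1476]
tool_rot: [[0.036, 0.999, 0.006], [0.999, -0.036, -0.002], [-0.002, 0.006, -1.0]]
contact_force: [0.6, -0.0, -1.3]
grip_width: 0.0153
```

```bash
python3 - <<'E'
from h import *
goal((.5597,-.0378,.145),1.658)
E
```

```text
lin [250.5, -19.2, 2.0] rot [0.006, 0.002, -0.123]
```

Emit:
move_arm(hand=[0,0,0,0,0], linear=[[55,-5,0],[110,-10,0],[165,-14,0],[215,-17,0],[250,-19,2]], rot=[[0,0,-0.03],[0,0,-0.06],[0,0,-0.1],[0,0,-0.123],[0,0,-0.123]])

```text
time: 17.9
eef_pos: [0.5564, -0.0347, 0.1413]
tool_rot: [[-0.09, 0.996, -0.002], [0.996, 0.09, 0.001], [0.002, -0.002, -1.0]]
contact_force: [0.2, 0.0, -0.8]
grip_width: 0.0159
```

Emit:
move_arm(hand=[0,0,0,0,0], linear=[[0,0,0],[0,0,10],[0,0,20],[0,0,30],[0,0,30]], rot=[[0,0,0],[0,0,0],[0,0,0],[0,0,0],[0,0,0]])

```text
time: 18.52
eef_pos: [0.5567, -0.0382, 0.1113]
tool_rot: [[-0.086, 0.996, -0.002], [0.996, 0.086, 0.0], [0.001, -0.002, -1.0]]
contact_force: [0.6, 0.3, -0.9]
grip_width: 0.016
```

```bash
python3 - <<'E'
from h import *
s=telemetry.state(); print(np.round(s['eef_pos'],4),np.round(s['qpos'],3))
goal((.5597,-.0378,.095),1.658)
cap('side','s5'); crop('s5',300,180,120,110,5,'s5c')
s=telemetry.state(); print(np.round(s['eef_pos'],4))
goal((.5597,-.0378,.095),1.658)
E
```

```text
[ 0.5567 -0.0382  0.1113] [ 0.256  0.645 -0.365  1.859  0.338  0.701 -0.218]
lin [0.1, 3.0, 16.3] rot [-0.002, -0.001, -0.001]
[ 0.5573 -0.038   0.1119]
lin [-0.1, 2.5, 16.9] rot [-0.001, -0.001, -0.001]
```

View pics/s5c.png

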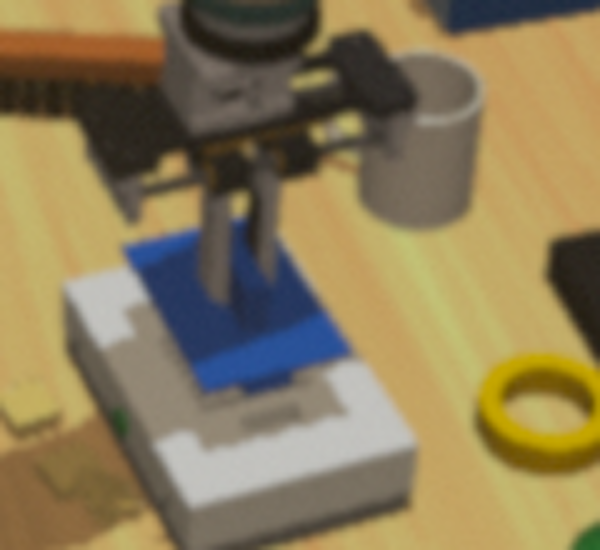

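The cover hangs level above the unit, with its prong over the near slot at (270,415). Descending.

Emit:
move_arm(hand=[0,0,0,0,0], linear=[[0,2.5,5],[0,2.5,11],[0,2.5,17],[0,2.5,17],[0,2.5,17]], rot=[[-0.001,-0.001,0],[-0.001,-0.001,0],[-0.001,-0.001,0],[-0.001,-0.001,0],[-0.001,-0.001,0]])

```text
time: 19.2
eef_pos: [0.5601, -0.0372, 0.0956]
tool_rot: [[-0.087, 0.996, 0.001], [0.996, 0.087, -0.0], [-0.001, 0.001, -1.0]]
contact_force: [-0.2, -0.3, -0.8]
grip_width: 0.0157
```

```bash
python3 - <<'E'
from h import *
goal((.5597,-.0378,.083),1.658)
E
```

```text
lin [-0.5, -0.5, 12.6] rot [0.001, 0.001, -0.0]
```

Emit:
move_arm(hand=[0,0,0,0,0], linear=[[-0.5,-0.5,4],[-0.5,-0.5,8],[-0.5,-0.5,12],[-0.5,-0.5,12.5],[-0.5,-0.5,12.5]], rot=[[0,0,0],[0,0,0],[0,0,0],[0,0,0],[0,0,0]])

```text
time: 19.82
eef_pos: [0.5597, -0.0378, 0.083]
tool_rot: [[-0.087, 0.996, 0.001], [0.996, 0.087, -0.0], [-0.001, 0.001, -1.0]]
contact_force: [-0.6, 1.0, -0.9]
grip_width: 0.016
```

The feet are 6 mm into the slots without force. Pressing on.

Emit:
move_arm(hand=[0,0,0,0,0], linear=[[0,0,2],[0,0,4],[0,0,6],[0,0,8],[0,0,8]], rot=[[0,0,0],[0,0,0],[0,0,0],[0,0,0],[0,0,0]])

```text
time: 20.45
eef_pos: [0.5607, -0.0377, 0.0762]
tool_rot: [[-0.087, 0.996, 0.003], [0.996, 0.087, -0.001], [-0.001, 0.003, -1.0]]
contact_force: [-1.3, 0.3, 7.0]
grip_width: 0.016
```

Emit:
move_arm(hand=[0,0,0,0,0], linear=[[0,0,2],[0,0,4],[0,0,6],[0,0,8],[0,0,9]], rot=[[0,0,0],[0,0,0],[0,0,0],[0,0,0],[0,0,0]])

```text
time: 21.08
eef_pos: [0.5588, -0.038, 0.0654]
tool_rot: [[-0.087, 0.996, -0.001], [0.996, 0.087, -0.001], [-0.001, -0.001, -1.0]]
contact_force: [0.7, -0.0, -1.8]
grip_width: 0.0155
```

Push rose to 7 N, then dropped at the snap; TCP z is 65.4 mm, with home expected at 65.1 mm. Now the holding push.

Emit:
move_arm(hand=[0,0,0,0,0], linear=[[0,0,1],[0,0,2],[0,0,2],[0,0,2],[0,0,2]], rot=[[0,0,0],[0,0,0],[0,0,0],[0,0,0],[0,0,0]])

```text
time: 21.7
eef_pos: [0.559, -0.038, 0.0651]
tool_rot: [[-0.087, 0.996, 0.0], [0.996, 0.087, -0.001], [-0.001, -0.0, -1.0]]
contact_force: [-2.4, 0.5, 10.5]
grip_width: 0.0153
```

Emit:
move_arm(hand=[0,0,0,0,0], linear=[[0,0,0],[0,0,0],[0,0,0],[0,0,0],[0,0,0]], rot=[[0,0,0],[0,0,0],[0,0,0],[0,0,0],[0,0,0]])

```text
time: 22.32
eef_pos: [0.559, -0.038, 0.0651]
tool_rot: [[-0.087, 0.996, 0.0], [0.996, 0.087, -0.001], [-0.001, -0.0, -1.0]]
contact_force: [-4.2, -0.3, 10.0]
grip_width: 0.0155
```

```bash
python3 - <<'E'
from h import *
print(telemetry.state()['contact_force'])
cap('side','s6'); crop('s6',240,150,200,150,4,'s6c')
E
```

```text
[-4.21430003 -0.2649222  10.01121929]
```

View pics/s6c.png

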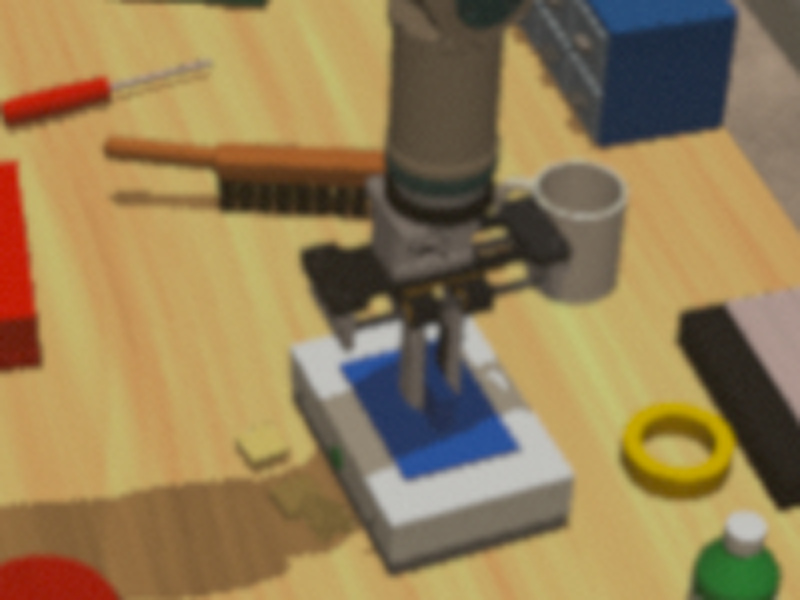

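The plate lies flat and centred on the top, at crop (430,410). The brush stands free on the bench at (250,180), the pieces are on the bench, and the push is a steady 10 N. Handing in.

```bash
python3 - <<'E'
from h import *
print(robot.close_job()); s=telemetry.state(); print(s['contact_force'],s['eef_pos'],s['time'])
E
```

```text
the job is handed in; nothing more can be done
None
the job is handed in; nothing more can be done
```

The job is handed in at about 22 s of the 72 s allowed; no verdict is reported.

- **What I did:** I swept all three cream pieces off the front of the air cleaner with the brush. I put the brush back near where it started, standing on its bristles. Then I took the farther of the two blue covers by its rib and pressed it into the slots.
- **Snap:** the push rose to 7 N and then dropped. The tool settled at z = 65.1 mm, which is the height I had worked out for the cover lying flat.
- **At hand-in:** the gripper still held the rib and pressed down with a steady 10 N, tool upright.
- **Last picture:** the cover looks flat and centred. The brush is free on the bench. I could make out two pieces on the bench; the third is in shadow, but all three were clearly down in the picture after the sweep. The mug, tape and bottle had not visibly moved, and I did not recheck the others.
- **Disagreements:** there was a sideways force of about 4 N under the final push. The wrist camera put the brush 3–4 mm from the top-camera estimate; the two agreed to about 1 mm for the slots and 1–3 pixels for the cover plate.

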